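# Clamp the re-glued bamboo paddle

### The arm

A 6-joint arm with a two-finger parallel gripper is mounted at the origin on the work surface. World frame = base frame: x ahead of the robot, y to its left, z up, the work surface at z = 0. Lengths are in m, angles in degrees, forces in N, time in s.
With the tool pointing down it reaches from about 0.25 to 0.85 m from the base axis. Payload 12.5 kg.
Tool frame: the origin (TCP) lies at the very end of the fingers, on their centre line; the grasp point (between the pads) lies 19 mm behind it; x points along the fingers, y is the direction in which the jaws open and shut, and the axes are right-handed (so a half turn about x gives the same grasp; the last joint's range is limited). The gripper opens to 93 mm and grips with 3 to 60 N. Pads are 15 mm wide; open, the fingers measure 128 mm over their backs; the gripper's body (75 mm by 188 mm) begins 65 mm behind the grasp point.
Start: joints at [-73.831, 20.094, 94.641, -0, 65.266, -4.847], TCP at [0.197, -0.513, 0.219] pointing down, gripper open.
Joint ranges: [-157.81, 157.81], [-45, 120.19], [0.68, 151.7], [-89.99, 269.99], [4.06, 180], [-164.3, 164.3]. Speed limits (degrees/s): [127.2, 127.2, 159.86, 180, 180, 180].

### API

Orientations are given as a 3x3 rotation matrix whose columns are the frame's x, y, z axes.
In Python, from workcell import get_obs, get_image, camera_info, job_done gives the robot as it stands.
- The arm moves only by the tool step_arm, never from a script. Its argument "commands" is a list that holds one entry, the list of rows, each a list of 7 numbers: the shift along the tool's x, y, z in m, then the turn, a rotation vector about the tool's x, y, z in rad, then the closure, from 0 (fully open) to 1 (shut). A call has exactly 10 rows; each row is the pose to reach, as a shift and turn from the pose commanded when the call began, along the tool's axes at that moment; what a row does not reach only later rows make up. A row lasts 1/8 s, in which the tool goes at most 62.5 mm and 10.7 degrees, less where a joint would pass 70% of its speed; a pose out of reach is approached as far as the arm can. A call with a gripper value outside its range is refused whole. The fingers move at their own pace and stop on an object; "grip_force" is the grip in N (left out, the last holds). Time passes only in rows, so rows that repeat a pose let the fingers close, or fill a call up. It gives the time, the measured TCP pose, the force and the opening at its end, in the units of the state.
- get_obs(): the state, without advancing time (a new reading comes with each control period).
- get_image(name): name is "side" or "top"; returns the picture (400x640x3 uint8, red, green, blue); there is no depth.
- camera_info(name): a dict with "fx", "fy", "cx", "cy" (pixels), "camera_from_world" (4x4, takes a point from world to camera coordinates). Camera axes: x right, y up, looking along -z (the intrinsics and any distortion apply to the point x, -y, -z); pixel columns grow to the right and rows downward; lengths in m; the calibration is good to about 2 mm. A picture is of the moment at which its call begins. camera_info takes no time and is no camera call.
- job_done(): hands the job in, once; it reports no verdict.
The state is a dict: "t": time; "joint_positions": joint angles; "dq": joint speeds; "joint_torque": joint torques, N m; "tool_pos": TCP position; "tcp_rot": TCP orientation; "contact_force": force on the tool from outside, world axes, zero at the start; "moment": the same for the moment, N m; "opening": finger opening in m.
Only numpy, scipy, OpenCV 4.12 (cv2) and the standard library are available. Lean on these libraries where they do the work, as an engineer would, in place of code of your own. Each camera call takes 0.05 s, during which the arm holds its last target.

### The job

The split bamboo rice paddle has just been glued: hang it by its eye over the clamp's upright peg, flat on the bed with its blade between the jaws, and let go. Then pump the orange trigger, moving the jaw only with it, until the sprung pad presses the blade against the fixed jaw and is pushed about half-way in (its red ring just disappearing), never right home, which would crush the blade. The clamp has no lock: finish while still holding the trigger squeezed like that, with the jug, jar and colander left where they stand.

Things in the scene. Friction and masses are not known exactly. Their poses are not given: they have to be found in the camera images.
- paddle: Flat bamboo rice paddle, 14 mm thick, 192 mm long, about 90 g, lying loose. Origin on its underside at the step between handle and blade; x along it towards the blade, z up. Blade x 0 to 90 mm, 56 wide. Handle x -68 to 0, 28 wide (pinch at about x = -20 from above). Eye piece 34 x 34 mm at x = -85 with a round 16 mm through hole. A thin dark glue line along its top.
- paddle_eye (a point): Centre of the eye in the paddle's handle end, on the underside; the hole is 16 mm wide.
- clamp: Blue and steel bar clamp fixed to the board. Origin on the board under its middle; y is the way the moving jaw travels, towards the fixed jaw; z up. Steel bed 10 mm thick: x -35 to 35 mm, y -160 to 180, plus a foot x -160 to -30, y 74 to 134 under the peg. Both jaws lie within x -23 to 23, up to 62 mm high. Housing y -158 to -33, 62 mm high; fixed black hand grip at y = -43, 130 mm high.
- peg_tip (a point): Tip of the upright steel peg, 8 mm thick, tapered, 30 mm high above the bed (40 above the board), at clamp x = -130, y = 104 mm. The hung paddle points from the peg along the clamp's +x, underside on the bed (10 mm above the board), blade between the jaws, about 8 mm short of the fixed jaw; it can swing a little about the peg and the moving jaw pushes it over.
- anvil: The fixed jaw: blue block with an upright round rubber nose whose pressing face is at clamp y = 140 mm. Origin on the nose's axis, 12 mm behind that face, on the bed.
- jaw: Moving jaw: square toothed bar through the housing with a blue block 40 x 20 x 46 mm at its front that carries the sprung pad. Not to be pushed directly. Its origin is the clamp's origin shifted along clamp y by joint jaw_slide; the block spans y -30 to -10 mm from there.
- jaw_slide (a joint): Travel of the moving jaw along clamp y, 0 to 0.085 m; starts at 0 to 0.02. With the hung paddle pushed against the fixed jaw the pad meets it at 0.050; further travel goes into the pad. The bar slides with 5 N of friction and stays where left while free, but when the trigger is let go under load it slips back and nearly all the squeeze is lost.
- pad (a joint): How far the sprung round rubber pad is pushed in towards its block: 0 (out) to 0.016 m (right home), 2.5 N of squeeze per mm. An 8 mm red ring on its pin, next to the block, shows while it is out and just disappears at 0.008.
- pad_face (a point): Front of the moving jaw's pad, 17 mm above the board, at clamp y = 34 mm + joint jaw_slide - joint pad.
- squeeze (a joint): Angle of the trigger, 0 (released, leaning 0.25 rad away from the jaws) to 0.5 rad (leaning 0.25 rad towards them, clamp +y). A spring returns it. Squeezing, a pawl catches the bar's 6 mm teeth (after 0 to 0.13 rad of free play) and moves the jaw 0.050 m per rad, 18 to 24 mm a stroke; on the way back the jaw stays. Force at the grip: 5 N, plus 0.5 N per N of squeeze.
- trigger: The lever: two steel straps with an orange grip on top. Origin on its hinge line (which runs along clamp x), 20 mm above the board at clamp x = 0, y = -120 mm; z up along the lever.
- trigger_grip (a point): Centre of the trigger's orange grip (20 mm wide along clamp x, 14 mm thick, 68 mm tall), 117 mm from the hinge line, about 133 mm above the board; its top is 151 mm from the hinge line. Can be pinched from above across its 20 mm width, or pushed.
- jug: Stainless blender jug, 120 mm across, 180 mm high, black handle on one side. Origin under its centre. Leave alone.
- jar: Glass jar with steel screw-top lid, 84 mm across, 120 mm high. Origin under its centre. Leave alone.
- colander: Orange plastic colander, 200 mm across the rim, 85 mm high. Origin under its centre. Leave alone.

How it is judged (in metres and radians):
On the way, in this order (a step that is already met when the one before it is completed fails the run):
1. the paddle hangs by its eye on the peg, flat on the bed, and has been let go (horizontal distance between paddle_eye and peg_tip below 0.0065 m and z of paddle_eye in the frame of clamp below 0.014 m and angle between paddle's own z axis and vertical below 0.06 rad and angle between the x axis of paddle and the x axis of clamp, either way round below 0.2 rad and contact force between the fingers and paddle below 0.1 N), for 0.2 s.
2. the pumped jaw's pad touches the blade and begins to give (value of joint pad above 0.002 m), for 0.05 s.
At the end, for the whole second after the job is handed in: Paddle's eye on the peg (within 6.5 mm of its axis), flat on the bed within 5 mm; pad pushed in 4 to 12 mm of 16; blade pressed on the fixed jaw with 7 to 36 N, at rest; fingers off the paddle and still holding the orange grip squeezed (over 1 N, trigger past 0.05 rad) through the last second (horizontal distance between paddle_eye and peg_tip below 0.0065 m and z of paddle_eye in the frame of clamp below 0.015 m and angle between paddle's own z axis and vertical below 0.08 rad and value of joint pad between 0.004 and 0.012 m and contact force between anvil and paddle between 7 and 36 N and contact force between the fingers and trigger above 1 N and value of joint squeeze above 0.05 rad and contact force between the fingers and paddle below 0.1 N and linear speed of paddle below 0.02 m/s); the arm keeps its last pose, push and grip.
It fails at once if the pad is pressed right home: the blade is crushed (value of joint pad above 0.0145 m).
It fails at once if the moving jaw is pushed by the robot itself (contact force between any of the fingers, the arm and jaw above 2 N).
It fails at once if the jug, jar or colander is disturbed (distance of any of jug, jar, colander from where it was at the start of the episode above 0.03 m).
It also fails if it takes over 61 s, if anything falls off the work surface, if the arm or the gripper's body presses on something with over 40 N, if the wrist force passes 120 N, or if a joint passes its speed limit or range.

## Working session

There is one attempt and no reset: what is moved stays moved. The work goes in short steps, Python scripts to look and compute and a tool call to move; the robot and the scene stay as the last step left them, time stands still between calls to the robot, and variables do not carry over. Pictures are saved under pics/ and viewed, and the job is handed in when it is done.

Besides the shell and the picture viewer there is one more tool, called in YAML: its name, and indented under it one key for each argument. step_arm: Moves the arm, as the interface text tells. Its arguments: {"type":"object","properties":{"commands":{"type":"array"},"grip_force":{"type":"number"}},"required":["commands"]}

```bash
mkdir -p pics; ls; python3 - <<'E'
from workcell import *
import cv2
for n in("top","side"):
    im=get_image(n); cv2.imwrite(f"pics/{n}0.png",im[:,:,::-1]); print(n,camera_info(n))
o=get_obs();print(o)
E
```

```text
pics
top {'fx': 365.32862508552194, 'fy': 365.32862508552194, 'cx': 318.1751245236175, 'cy': 198.5328089912668, 'camera_from_world': array([[-0.02057514, -0.99950675, -0.02372606, -0.05327122],
       [ 0.98715685, -0.02406983,  0.15793035, -0.58276359],
       [-0.15842353, -0.0201719 ,  0.98716517, -1.03023125],
       [ 0.        ,  0.        ,  0.        ,  1.        ]])}
side {'fx': 428.3285452209536, 'fy': 428.3285452209536, 'cx': 315.46461754530617, 'cy': 199.09251368850178, 'camera_from_world': array([[-0.7970153 , -0.60394646,  0.00390891,  0.4231667 ],
       [ 0.300297  , -0.39066355,  0.87017453, -0.29449212],
       [-0.52401176,  0.69471625,  0.49272813, -0.77950388],
       [ 0.        ,  0.        ,  0.        ,  1.        ]])}
{'t': 0.1, 'joint_positions': array([-7.38304008e+01,  2.01204998e+01,  9.46705719e+01,  6.06780572e-04,
        6.52649935e+01, -4.84607565e+00]), 'dq': array([-0.04171   ,  0.03887372, -0.03531377, -0.00631264, -0.00174684,
        0.04842126]), 'joint_torque': array([ 5.49593969e-04, -4.98026812e+01, -2.85703576e+01,  7.00465101e-02,
        2.39743089e-02, -5.62016157e-05]), 'tool_pos': array([ 0.19720001, -0.51312708,  0.21818042]), 'tcp_rot': array([[-2.63262245e-04,  3.58619073e-01, -9.33483953e-01],
       [ 9.42492250e-04, -9.33483482e-01, -3.58619158e-01],
       [-9.99999521e-01, -9.74212276e-04, -9.22447394e-05]]), 'contact_force': array([-0.05922214, -0.34877804, -0.88998051]), 'moment': array([ 0.00193994, -0.03358413, -0.01526683]), 'opening': 0.09311105882938203}
```

View pics/top0.png

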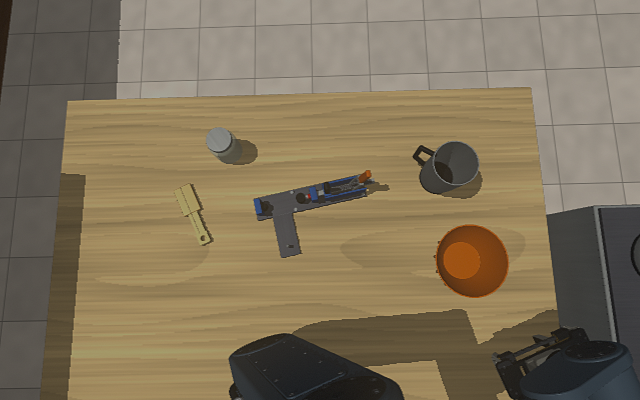

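View pics/side0.png

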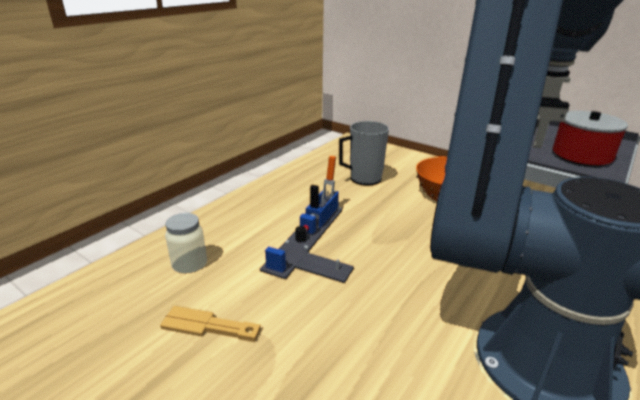

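The top view shows the paddle at about (193,213), with its eye at (205,240). The clamp's fixed jaw is at about (263,207), its foot ends near (290,252) and the orange grip is at (366,174). I'll zoom in on these.

```bash
cat > h.py <<'E'
import numpy as np,cv2
from workcell import *
def ray(n,u,v):
    c=camera_info(n);T=np.array(c["camera_from_world"]);R=T[:3,:3];o=-R.T@T[:3,3]
    d=R.T@np.array([(u-c["cx"])/c["fx"],-(v-c["cy"])/c["fy"],-1.]);return o,d
def onz(n,u,v,z):
    o,d=ray(n,u,v);return o+d*(z-o[2])/d[2]
def proj(n,p):
    c=camera_info(n);T=np.array(c["camera_from_world"]);q=T[:3,:3]@np.array(p)+T[:3,3]
    return np.array([c["cx"]-c["fx"]*q[0]/q[2],c["cy"]+c["fy"]*q[1]/q[2]])
def tri(a,b):
    (o1,d1),(o2,d2)=a,b
    s=np.linalg.lstsq(np.c_[d1,-d2],o2-o1,rcond=None)[0]
    return (o1+d1*s[0]+o2+d2*s[1])/2,np.linalg.norm(o1+d1*s[0]-o2-d2*s[1])
E
python3 - <<'E'
import cv2
t=cv2.imread("pics/top0.png");s=cv2.imread("pics/side0.png")
cv2.imwrite("pics/c1.png",cv2.resize(t[175:255,160:220],None,fx=7,fy=7,interpolation=cv2.INTER_CUBIC))
cv2.imwrite("pics/c2.png",cv2.resize(t[160:265,245:385],None,fx=5.6,fy=5.6,interpolation=cv2.INTER_CUBIC))
cv2.imwrite("pics/c3.png",cv2.resize(s[150:290,250:365],None,fx=4.2,fy=4.2,interpolation=cv2.INTER_CUBIC))
E
```

```text
(no output)
```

View pics/c1.png

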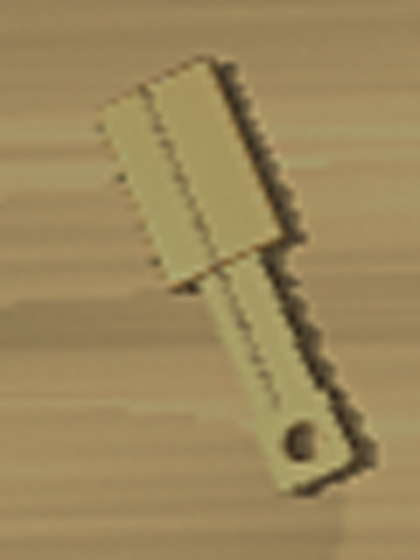

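View pics/c2.png

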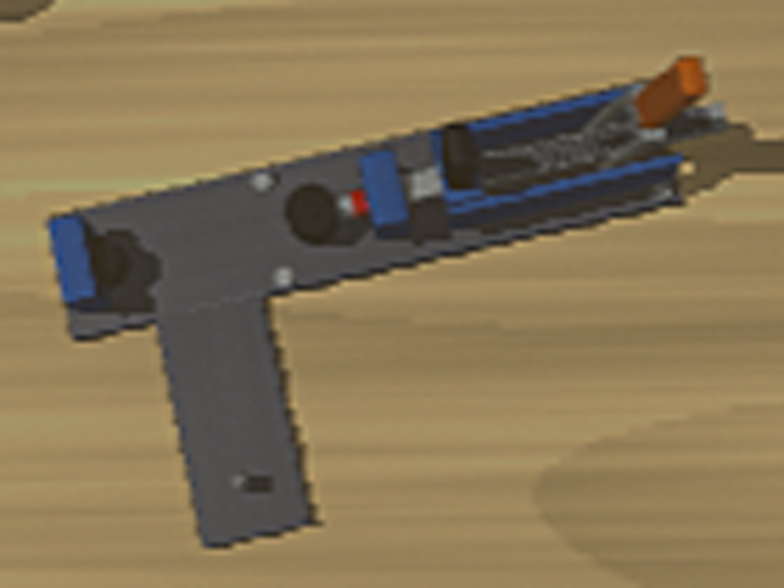

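View pics/c3.png

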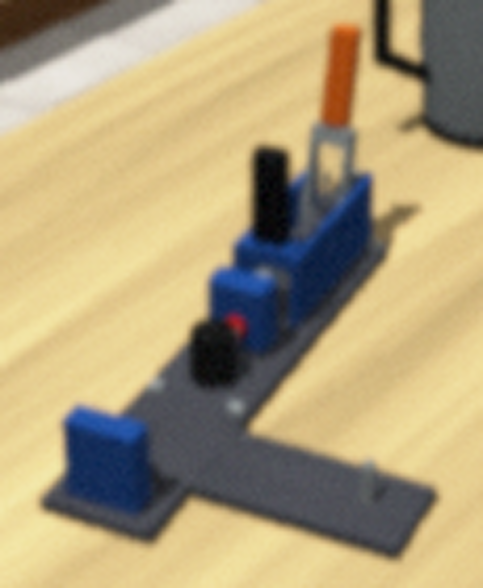

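```bash
python3 - <<'E'
from h import *
for n in("top","side"): print(n,ray(n,300,200)[0])
f=lambda x,y,s,u0,v0:((x+.5)/s-.5+u0,(y+.5)/s-.5+v0)
C=lambda x,y:f(x,y,5.6,245,160); P=lambda x,y:f(x,y,7,160,175); S=lambda x,y:f(x,y,4.2,250,150)
pts=[((205,547),(-160,134)),((316,522),(-160,74)),((75,338),(-35,180)),((160,322),(-35,134)),((270,297),(-35,74))]
A=np.array([onz("top",*C(*a),.010)[:2] for a,b in pts]);B=np.array([b for a,b in pts])/1e3
def fit(A,B):
    a0,b0=A.mean(0),B.mean(0);H=(B-b0).T@(A-a0);th=np.arctan2(H[0,1]-H[1,0],H[0,0]+H[1,1])
    R=np.array([[np.cos(th),-np.sin(th)],[np.sin(th),np.cos(th)]]);t=a0-R@b0
    return th,t,(A-(B@R.T+t))*1e3
th,t,r=fit(A,B);print("clamp",np.degrees(th),t);print(r.round(1))
# peg
tip=tri(ray("top",*C(238,481)),ray("side",*S(370,462)));print("tip",tip, onz("top",*C(238,481),.04))
R=np.array([[np.cos(th),-np.sin(th)],[np.sin(th),np.cos(th)]])
print("pred peg",R@[-.13,.104]+t)
# grip top
print("grip", tri(ray("top",*C(690,68)),ray("side",*S(347,30))),"pred y-120 ->",R@[0,-.12-.151*np.sin(.25)]+t)
print("anvil top left corner", onz("top",*C(52,218),.062),onz("top",*C(70,305),.062))
# paddle top plane z=.014
pp=[((102,108),(90,28)),((210,57),(90,-28)),((284,238),(0,-28)),((172,291),(0,28)),((302,441),(-85,0))]
A=np.array([onz("top",*P(*a),.014)[:2] for a,b in pp]);B=np.array([b for a,b in pp])/1e3
th2,t2,r=fit(A,B);print("paddle",np.degrees(th2),t2);print(r.round(1)); print("eye",A[-1])
E
```

```text
top [ 0.41097014 -0.08805369  1.10778055]
side [0.01723624 0.68205671 0.63868891]
clamp 11.216403342890615 [ 0.59517341 -0.05262489]
[[ 0.8  0.3]
 [ 1.  -0. ]
 [ 0.1  0.8]
 [-1.2 -0.1]
 [-0.7 -1. ]]
tip (array([0.44659199, 0.02728791, 0.03806228]), np.float64(0.00041460465792770304)) [0.44634769 0.0269751  0.04      ]
pred peg [0.44742689 0.02410169]
grip (array([ 0.62949585, -0.20210277,  0.16356832]), np.float64(0.003323745565411263)) pred y-120 -> [ 0.62578193 -0.20697727]
anvil top left corner [0.58341023 0.12056389 0.062     ] [0.53766413 0.11089552 0.062     ]
paddle 23.66930059831354 [0.55303397 0.31756225]
[[-0.4 -2.9]
 [-1.2  1.4]
 [ 0.1  2.2]
 [ 0.5 -0.8]
 [ 1.   0.2]]
eye [0.4762097  0.28362318]
```

```bash
cat >> h.py <<'E'
from scipy.spatial.transform import Rotation as Ro
def go(p,yaw,base=None):
    """shift/turn in tool axes to reach p with tool y at yaw deg"""
    o=get_obs();R=np.array(o["tcp_rot"]);a=np.radians(yaw)
    y=np.array([np.cos(a),np.sin(a),0]);x=np.array([0,0,-1.]);D=np.c_[x,y,np.cross(x,y)]
    print("shift",(R.T@(np.array(p)-o["tool_pos"])).round(4),"turn",Ro.from_matrix(R.T@D).as_rotvec().round(4),"t",o["t"])
E
python3 - <<'E'
from h import *
a=np.radians(23.7);p=np.array([.5530,.3176])-.022*np.array([np.cos(a),np.sin(a)]);print(p)
go([*p,.15],-66.3)
print("jar",onz("top",220,137,.12),"jug",onz("top",456,163,.18),"col",onz("top",472,262,.085))
E
```

```text
[0.53285542 0.30875715]
shift [ 0.0689 -0.6468 -0.6081] turn [-0.0469 -0.0001  0.001 ] t 0.1
jar [0.75281631 0.20668583 0.12      ] jug [ 0.64432089 -0.4278951   0.18      ] col [ 0.38927364 -0.48385049  0.085     ]
```

step_arm:
  commands:
    - [[-0.05, -0.03, -0.03, 0, 0, 0, 0.2], [-0.06, -0.07, -0.066, -0.047, 0, 0, 0.3], [-0.06, -0.11, -0.103, -0.047, 0, 0, 0.35], [-0.06, -0.15, -0.141, -0.047, 0, 0, 0.35], [-0.06, -0.19, -0.179, -0.047, 0, 0, 0.35], [-0.06, -0.23, -0.216, -0.047, 0, 0, 0.35], [-0.06, -0.27, -0.254, -0.047, 0, 0, 0.35], [-0.06, -0.31, -0.291, -0.047, 0, 0, 0.35], [-0.06, -0.35, -0.329, -0.047, 0, 0, 0.35], [-0.06, -0.39, -0.367, -0.047, 0, 0, 0.35]]

```text
t: 1.35
tool_pos: [0.4003, -0.0159, 0.2787]
tcp_rot: [[0.0, 0.402, -0.916], [-0.0, -0.916, -0.402], [-1.0, 0.0, -0.0]]
contact_force: [0.2, -0.1, 0.5]
opening: 0.0605
```

```bash
python3 - <<'E'
from h import *
o=get_obs();print(o["tool_pos"],o["joint_positions"],o["opening"])
go([.5329,.3088,.12],-66.3)
E
```

```text
[ 0.4002732  -0.01589319  0.27866499] [-8.93727114e+00  1.40343200e-01  1.10118631e+02 -3.64726302e-03
  6.97275155e+01  5.73559322e+01] 0.060454482224906944
shift [ 0.1587 -0.244  -0.252 ] turn [ 0.0001 -0.0002 -0.0002] t 1.35
```

step_arm:
  commands:
    - [[0.0, -0.04, -0.041, 0, 0, 0, 0.4], [0.0, -0.08, -0.083, 0, 0, 0, 0.4], [0.0, -0.12, -0.124, 0, 0, 0, 0.4], [0.0, -0.16, -0.165, 0, 0, 0, 0.4], [0.03, -0.2, -0.207, 0, 0, 0, 0.4], [0.07, -0.23, -0.238, 0, 0, 0, 0.4], [0.12, -0.244, -0.252, 0, 0, 0, 0.4], [0.159, -0.244, -0.252, 0, 0, 0, 0.4], [0.19, -0.244, -0.252, 0, 0, 0, 0.4], [0.2, -0.244, -0.252, 0, 0, 0, 0.4]]

```text
t: 2.6
tool_pos: [0.5316, 0.3066, 0.0766]
tcp_rot: [[-0.003, 0.402, -0.916], [-0.002, -0.916, -0.402], [-1.0, 0.0, 0.004]]
contact_force: [0.0, -0.5, -0.2]
opening: 0.056
```

```bash
python3 - <<'E'
from h import *
for n in("top","side"): cv2.imwrite(f"pics/{n}1.png",get_image(n)[:,:,::-1])
t=cv2.imread("pics/top1.png");s=cv2.imread("pics/side1.png")
a=cv2.resize(t[165:265,145:265],(480,400),interpolation=cv2.INTER_CUBIC);b=cv2.resize(s[260:360,140:220],(320,400),interpolation=cv2.INTER_CUBIC)
b=cv2.resize(s[240:360,140:285],(320,400*1),interpolation=cv2.INTER_CUBIC)
cv2.imwrite("pics/c4.png",np.hstack([a,b]))
o=get_obs();print(o["tool_pos"]);print(proj("side",o["tool_pos"]),proj("top",o["tool_pos"]))
E
```

```text
[0.53234264 0.30686507 0.07813806]
[216.63822877 298.11815725] [187.67617498 216.84217305]
```

View pics/c4.png

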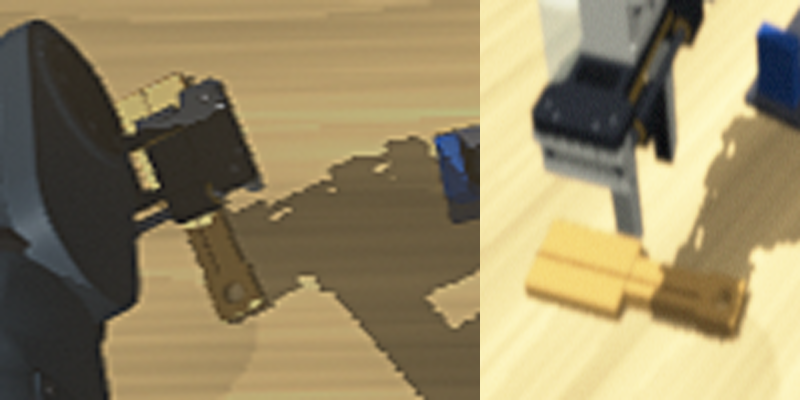

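The fingers straddle the handle just behind the step. I'll descend and close.

step_arm:
  commands:
    - [[0.03, 0, 0, 0, 0, 0, 0.4], [0.055, 0, 0, 0, 0, 0, 0.4], [0.07, 0, 0, 0, 0, 0, 0.4], [0.0745, 0, 0, 0, 0, 0, 0.4], [0.0745, 0, 0, 0, 0, 0, 0.6], [0.0745, 0, 0, 0, 0, 0, 0.9], [0.0745, 0, 0, 0, 0, 0, 0.9], [0.0745, 0, 0, 0, 0, 0, 0.9], [0.0745, 0, 0, 0, 0, 0, 0.9], [0.0745, 0, 0, 0, 0, 0, 0.9]]
  grip_force: 25

```text
t: 3.95
tool_pos: [0.5329, 0.3073, 0.0048]
tcp_rot: [[0.001, 0.402, -0.916], [0.0, -0.916, -0.402], [-1.0, -0.0, -0.001]]
contact_force: [-1.5, 0.3, 5.9]
opening: 0.0279
```

step_arm:
  commands:
    - [[-0.01, 0, 0, 0, 0, 0, 0.9], [-0.03, 0, 0, 0, 0, 0, 0.9], [-0.06, 0, 0, 0, 0, 0, 0.9], [-0.09, 0, 0, 0, 0, 0, 0.9], [-0.12, 0, 0, 0, 0, 0, 0.9], [-0.125, 0, 0, 0, 0, 0, 0.9], [-0.125, 0, 0, 0.06, 0, 0, 0.9], [-0.125, 0, 0, 0.14, 0, 0, 0.9], [-0.125, 0, 0, 0.22, 0, 0, 0.9], [-0.125, 0, 0, 0.239, 0, 0, 0.9]]

```text
t: 5.2
tool_pos: [0.5322, 0.3068, 0.1285]
tcp_rot: [[-0.001, 0.173, -0.985], [-0.001, -0.985, -0.173], [-1.0, 0.0, 0.001]]
contact_force: [-0.3, -0.0, -0.8]
opening: 0.0279
```

```bash
python3 - <<'E'
from h import *
o=get_obs();print(o["tool_pos"],o["opening"],o["contact_force"])
go([.509,.060,.129],-80)
cv2.imwrite("pics/top2.png",get_image("top")[:,:,::-1]);cv2.imwrite("pics/side2.png",get_image("side")[:,:,::-1])
E
```

```text
[0.53223369 0.30678636 0.12849179] 0.027928428201142587 [-0.34200684 -0.01578895 -0.77604254]
shift [-0.0004  0.239   0.0657] turn [-0.0002  0.0011 -0.0003] t 5.2
```

View pics/side2.png

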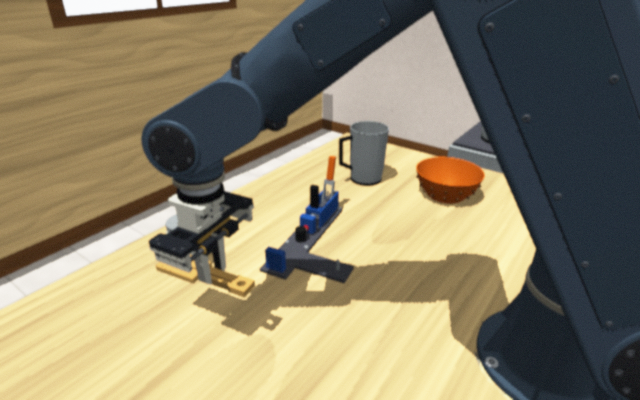

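step_arm:
  commands:
    - [[0, 0.03, 0.008, 0, 0, 0, 0.9], [0, 0.07, 0.019, 0, 0, 0, 0.9], [0, 0.11, 0.03, 0, 0, 0, 0.9], [0, 0.15, 0.041, 0, 0, 0, 0.9], [0, 0.19, 0.051, 0, 0, 0, 0.9], [0, 0.225, 0.061, 0, 0, 0, 0.9], [0, 0.25, 0.068, 0, 0, 0, 0.9], [0, 0.2616, 0.0709, 0, 0, 0, 0.9], [0.02, 0.2616, 0.0709, 0, 0, 0, 0.9], [0.03, 0.2616, 0.0709, 0, 0, 0, 0.9]]

```text
t: 6.55
tool_pos: [0.508, 0.0374, 0.0984]
tcp_rot: [[-0.001, 0.175, -0.985], [0.0, -0.985, -0.175], [-1.0, -0.0, 0.001]]
contact_force: [0.2, -0.1, -1.7]
opening: 0.0278
```

```bash
python3 - <<'E'
from h import *
for n in("top","side"): cv2.imwrite(f"pics/{n}3.png",get_image(n)[:,:,::-1])
o=get_obs();print(o["tool_pos"])
p=o["tool_pos"]-np.array([.0613*np.cos(.1745),.0613*np.sin(.1745),-.0095]);print("eye top exp",proj("top",p),proj("side",p), "peg",proj("top",[.4466,.0267,.04]),proj("side",[.4466,.0267,.04]))
t=cv2.imread("pics/top3.png");s=cv2.imread("pics/side3.png")
a=cv2.resize(t[160:270,225:345],(436,400),interpolation=cv2.INTER_CUBIC);b=cv2.resize(s[200:300,260:360],(364,400),interpolation=cv2.INTER_CUBIC)
cv2.imwrite("pics/c5.png",np.hstack([a,b[:,:364]]))
E
```

```text
[0.50775714 0.03749455 0.09823789]
eye top exp [284.45328828 244.32397969] [338.5565122  234.04346563] peg [287.18309118 245.39266671] [337.97338822 258.82375837]
```

View pics/c5.png

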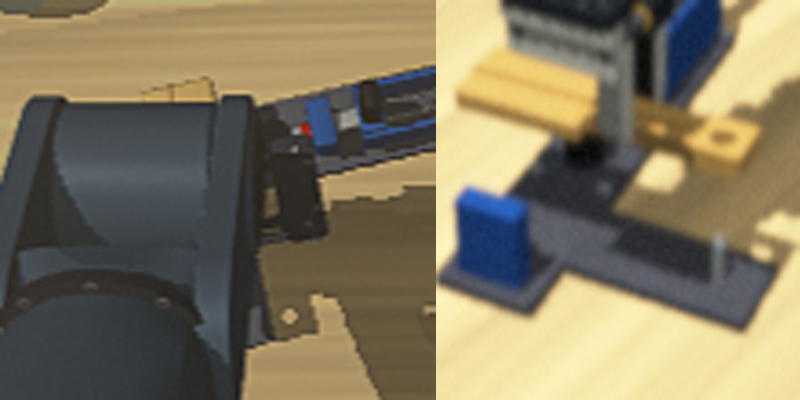

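```bash
python3 - <<'E'
import cv2
t=cv2.imread("pics/top3.png")
cv2.imwrite("pics/c6.png",cv2.resize(t[205:270,255:345],None,fx=8,fy=8,interpolation=cv2.INTER_NEAREST))
E
```

```text
(no output)
```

View pics/c6.png

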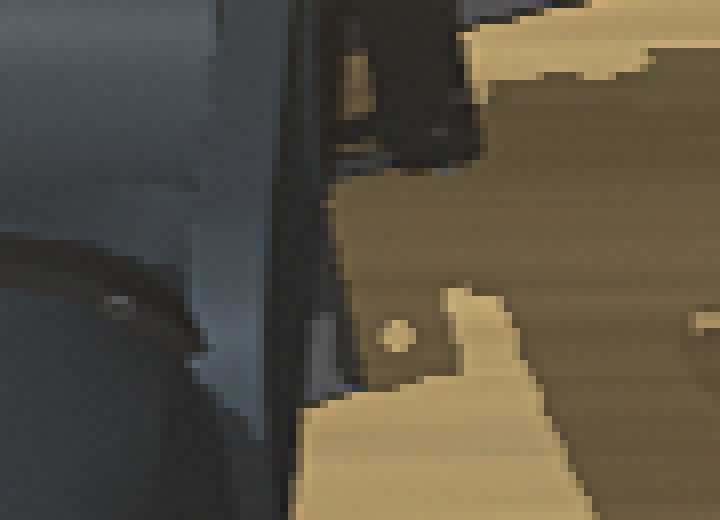

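View pics/top3.png

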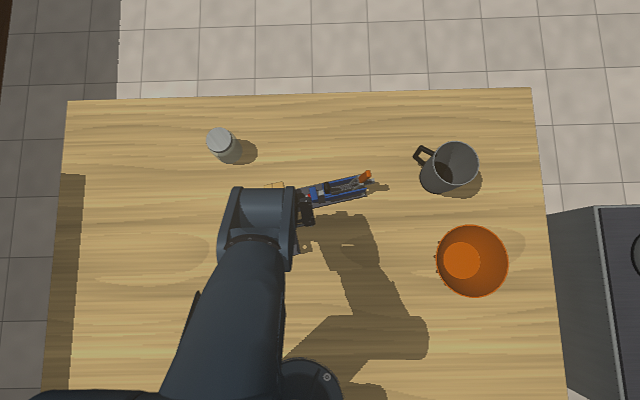

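The shape at (304,247) is only the eye's shadow. The arm hides the eye from the top camera. I'll refine the peg and eye positions from the side view.

```bash
python3 - <<'E'
import cv2,numpy as np
t=cv2.imread("pics/top0.png");s=cv2.imread("pics/side3.png")
a=cv2.resize(t[235:260,275:305],(480,400),interpolation=cv2.INTER_NEAREST)  #16x
b=cv2.resize(s[222:272,320:360],(320,400),interpolation=cv2.INTER_NEAREST) #8x
cv2.imwrite("pics/c7.png",np.hstack([a,b]))
E
```

```text
(no output)
```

View pics/c7.png

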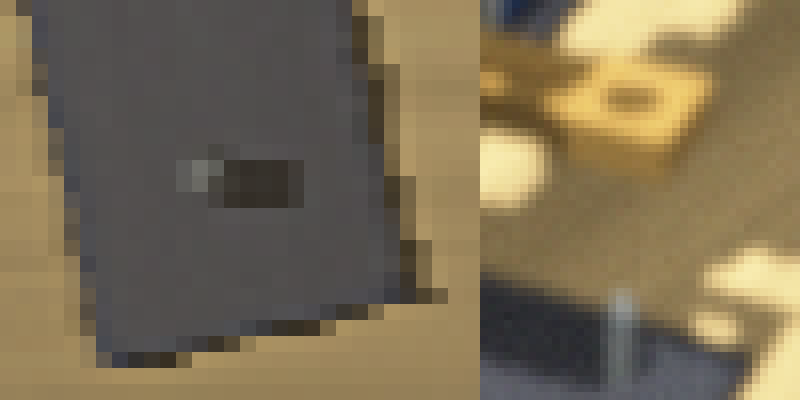

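```bash
python3 - <<'E'
from h import *
print("tip",tri(ray("top",286.8,245.4),ray("side",337.3,258.5)),onz("top",286.8,245.4,.04),onz("side",337.3,258.5,.04))
print("base",onz("top",287.9,245.6,.01))
o=get_obs()["tool_pos"]
print("eye side",onz("side",338.5,233.6,.1074),"model",o-np.array([.0613*np.cos(.1745),.0613*np.sin(.1745),0]),o)
E
```

```text
tip (array([0.44701822, 0.02793422, 0.04137614]), np.float64(0.0010631065741177044)) [0.44660264 0.02781614 0.04      ] [0.44850116 0.02664233 0.04      ]
base [0.44694038 0.02778171 0.01      ]
eye side [0.44874356 0.025079   0.1074    ] model [0.44738808 0.02685191 0.09823789] [0.50775714 0.03749455 0.09823789]
```

step_arm:
  commands:
    - [[0, -0.0012, 0.0003, 0, 0, 0, 0.9], [0.015, -0.0012, 0.0003, 0, 0, 0, 0.9], [0.03, -0.0012, 0.0003, 0, 0, 0, 0.9], [0.04, -0.0012, 0.0003, 0, 0, 0, 0.9], [0.045, -0.0012, 0.0003, 0, 0, 0, 0.9], [0.05, -0.0012, 0.0003, 0, 0, 0, 0.9], [0.055, -0.0012, 0.0003, 0, 0, 0, 0.9], [0.06, -0.0012, 0.0003, 0, 0, 0, 0.9], [0.064, -0.0012, 0.0003, 0, 0, 0, 0.9], [0.064, -0.0012, 0.0003, 0, 0, 0, 0.9]]

```text
t: 7.9
tool_pos: [0.5076, 0.0382, 0.0349]
tcp_rot: [[-0.0, 0.174, -0.985], [0.0, -0.985, -0.174], [-1.0, -0.0, 0.0]]
contact_force: [0.6, -0.1, -1.2]
opening: 0.0282
```

```bash
python3 - <<'E'
from h import *
s=get_image("side")[:,:,::-1];o=get_obs();print(o["contact_force"],o["moment"],o["tool_pos"])
cv2.imwrite("pics/c8.png",cv2.resize(s[190:300,240:370],None,fx=5.4,fy=5.4,interpolation=cv2.INTER_CUBIC))
E
```

```text
[ 0.63896024 -0.79145655 -1.24841753] [-0.01726681  0.05850108 -0.03533654] [0.50777133 0.03822096 0.03508475]
```

View pics/c8.png

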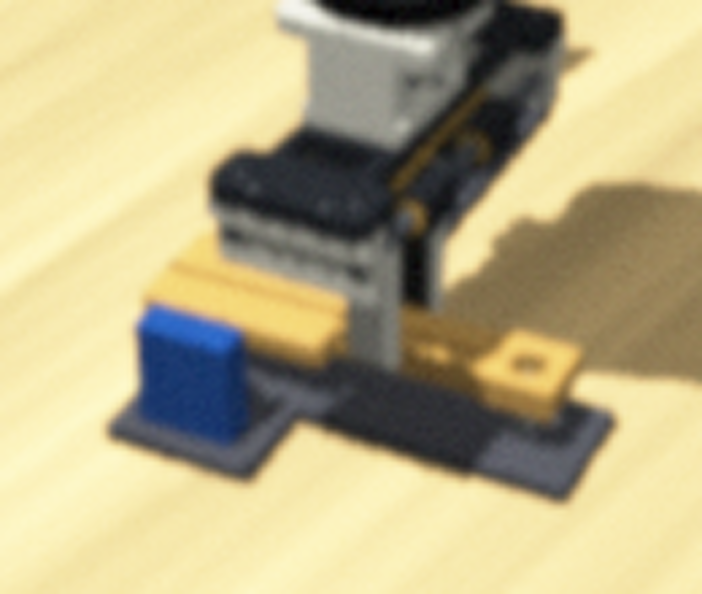

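No contact force, and the peg is entering the eye. I'll lower the rest of the way, release and lift.

step_arm:
  commands:
    - [[0.006, 0, 0, 0, 0, 0, 0.9], [0.011, 0, 0, 0, 0, 0, 0.9], [0.016, 0, 0, 0, 0, 0, 0.9], [0.0195, 0, 0, 0, 0, 0, 0.9], [0.0197, 0, 0, 0, 0, 0, 0.9], [0.0197, 0, 0, 0, 0, 0, 0.7], [0.0197, 0, 0, 0, 0, 0, 0.55], [0.0197, 0, 0, 0, 0, 0, 0.5], [0.0197, 0, 0, 0, 0, 0, 0.5], [0.0197, 0, 0, 0, 0, 0, 0.5]]

```text
t: 9.2
tool_pos: [0.5078, 0.0382, 0.0155]
tcp_rot: [[0.0, 0.174, -0.985], [-0.0, -0.985, -0.174], [-1.0, 0.0, -0.0]]
contact_force: [-0.7, -0.5, 0.6]
opening: 0.0461
```

```bash
python3 - <<'E'
from h import *
s=get_image("side")[:,:,::-1];o=get_obs();print(o["contact_force"],o["moment"],o["tool_pos"],o["opening"])
cv2.imwrite("pics/c9.png",cv2.resize(s[190:300,240:370],None,fx=5.4,fy=5.4,interpolation=cv2.INTER_CUBIC))
E
```

```text
[ 0.25554901  0.11758031 -0.05032576] [-0.00574966  0.00922591 -0.00774177] [0.5078166  0.03820957 0.0154663 ] 0.0469312476589069
```

View pics/c9.png

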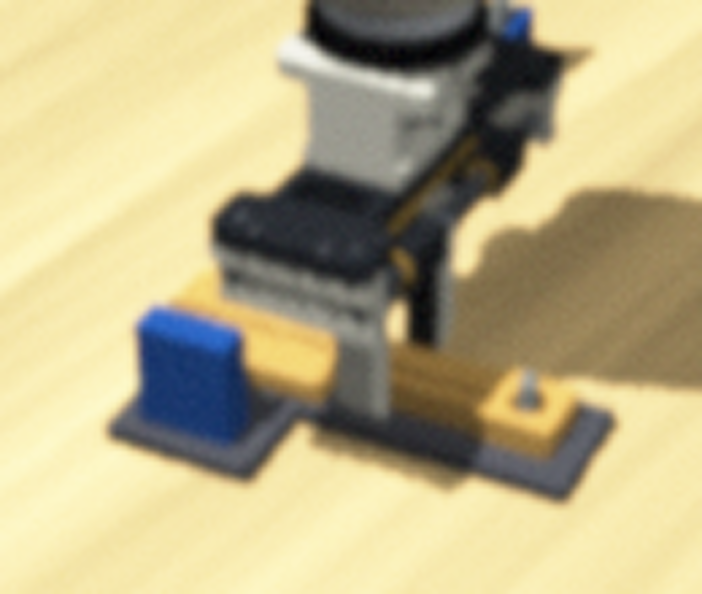

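The paddle is hung flat, with the peg tip showing through the eye. I'll lift away and measure the trigger.

step_arm:
  commands:
    - [[-0.01, 0, 0, 0, 0, 0, 0.5], [-0.03, 0, 0, 0, 0, 0, 0.5], [-0.07, 0, 0, 0, 0, 0, 0.5], [-0.12, 0, 0, 0, 0, 0, 0.5], [-0.17, 0, 0, -0.1, 0, 0, 0.5], [-0.21, 0, 0, -0.27, 0, 0, 0.5], [-0.23, 0.03, 0, -0.44, 0, 0, 0.5], [-0.23, 0.07, 0, -0.61, 0, 0, 0.45], [-0.23, 0.11, 0, -0.78, 0, 0, 0.45], [-0.23, 0.15, 0, -0.95, 0, 0, 0.45]]

```text
t: 10.5
tool_pos: [0.5338, -0.1107, 0.2462]
tcp_rot: [[0.001, 0.905, -0.426], [-0.0, -0.426, -0.905], [-1.0, 0.001, -0.0]]
contact_force: [-0.2, -0.1, -0.1]
opening: 0.0514
```

```bash
python3 - <<'E'
from h import *
C={}
I={n:get_image(n)[:,:,::-1].copy() for n in("top","side")}
for n in I: cv2.imwrite(f"pics/{n}4.png",I[n])
for f in ("0","4"):
  for n,(x0,x1,y0,y1) in {"top":(350,385,160,195),"side":(322,345,145,185)}.items():
    im=cv2.imread(f"pics/{n}{f}.png");h=cv2.cvtColor(im,cv2.COLOR_BGR2HSV)
    m=np.zeros(h.shape[:2],bool);m[y0:y1,x0:x1]=((h[...,0]<13)&(h[...,1]>190)&(h[...,2]>90))[y0:y1,x0:x1]
    v,u=np.where(m);print(f,n,len(u),u.mean(),v.mean(),u.min(),u.max(),v.min(),v.max())
t=I["top"];s=I["side"]
a=cv2.resize(t[160:270,225:385],(480,330),interpolation=cv2.INTER_CUBIC);b=cv2.resize(s[150:290,250:385],(318,330),interpolation=cv2.INTER_CUBIC)
cv2.imwrite("pics/c10.png",np.hstack([a,b]))
print(get_obs()["tool_pos"])
E
```

```text
0 top 20 364.2 175.35 359 370 171 181
0 side 118 330.6949152542373 167.364406779661 327 334 157 178<stdin>:9: RuntimeWarning: Mean of empty slice.
  ret = ret.dtype.type(ret / rcount)
Traceback (most recent call last):
ValueError: zero-size array to reduction operation minimum which has no identity
```

```bash
python3 - <<'E'
from h import *
t=cv2.imread("pics/top0.png");s=cv2.imread("pics/side0.png");s4=cv2.imread("pics/side4.png")
for n,im,(x0,x1,y0,y1) in (("top",t,(350,385,160,195)),("side",s,(322,345,145,185))):
    h=cv2.cvtColor(im,cv2.COLOR_BGR2HSV);m=np.zeros(h.shape[:2],np.uint8)
    m[y0:y1,x0:x1]=((h[...,0]<14)&(h[...,1]>150)&(h[...,2]>60))[y0:y1,x0:x1]
    v,u=np.where(m>0);print(n,len(u),u.mean(),v.mean(),cv2.minAreaRect(np.c_[u,v].astype(np.float32)))
a=cv2.resize(t[163:193,345:385],(400,300),interpolation=cv2.INTER_NEAREST);b=cv2.resize(s[150:190,315:355],(400,400),interpolation=cv2.INTER_NEAREST)
cv2.imwrite("pics/c10.png",np.hstack([cv2.copyMakeBorder(a,0,100,0,0,0),b]))
cv2.imwrite("pics/c11.png",cv2.resize(s4[150:290,250:385],None,fx=4.2,fy=4.2,interpolation=cv2.INTER_CUBIC))
E
```

```text
top 88 364.42045454545456 176.1818181818182 ((364.3360290527344, 176.30325317382812), (6.78595495223999, 13.95602035522461), 50.194427490234375)
side 143 330.57342657342656 167.53846153846155 ((330.4899597167969, 167.57000732421875), (6.222539901733398, 23.334524154663086), 8.130102157592773)
```

View pics/c10.png

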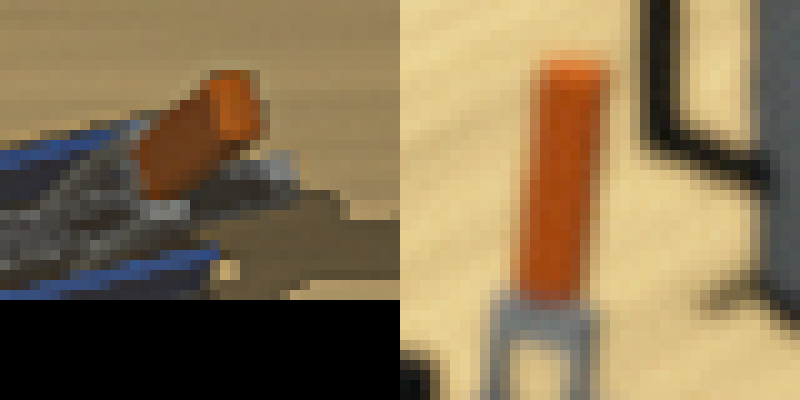

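View pics/c11.png

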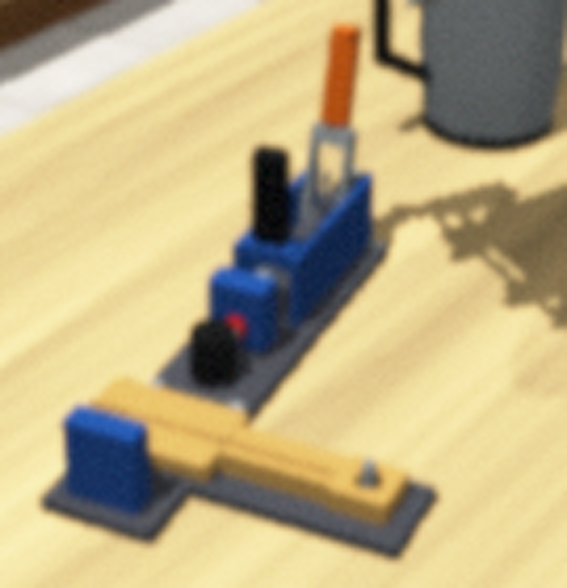

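```bash
python3 - <<'E'
from h import *
print("top",tri(ray("top",368.2,173.),ray("side",332.,157.)), onz("top",368.2,173,.166),onz("side",332,157,.166))
print("centre",tri(ray("top",364.4,176.3),ray("side",330.6,167.8)))
print("bot side",onz("side",329.3,179.3,.1))
import math
# clamp axes using peg refined: peg (.4472,.0275)
for yaw in(11.2,12.2):
  a=math.radians(yaw);R=np.array([[np.cos(a),-np.sin(a)],[np.sin(a),np.cos(a)]])
  o=np.array([.4472,.0275])-R@[-.13,.104]
  print(yaw,"origin",o,"hinge",o+R@[0,-.12],"gripcentre",o+R@[0,-.12-.117*np.sin(.25)],"griptop",o+R@[0,-.12-.151*np.sin(.25)])
E
```

```text
top (array([ 0.62791308, -0.20210702,  0.16292494]), np.float64(0.000594763395748583)) [ 0.62694691 -0.20188358  0.166     ] [ 0.6242665  -0.19631285  0.166     ]
centre (array([ 0.62609078, -0.19475037,  0.13361623]), np.float64(0.0014433828762732879))
bot side [ 0.62707474 -0.18990595  0.1       ]
11.2 origin [ 0.59492454 -0.04926887] hinge [ 0.61823266 -0.16698349] gripcentre [ 0.62385502 -0.19537848] griptop [ 0.62548887 -0.20363001]
12.2 origin [ 0.59624185 -0.04667903] hinge [ 0.62160082 -0.16396894] gripcentre [ 0.62771788 -0.19226147] griptop [ 0.62949549 -0.20048324]
```

```bash
cat >> h.py <<'E'
YAW=11.5
H=np.array([.6202,-.1666,.020])
def lev(a,r):
    y=np.radians(YAW);ex=np.array([np.cos(y),np.sin(y),0]);ey=np.array([-np.sin(y),np.cos(y),0]);z=np.array([0,0,1.])
    d=ey*np.sin(a)+z*np.cos(a);x=-d;return H+d*r,np.c_[x,ex,np.cross(x,ex)]
def golev(a,r,ref=None):
    o=get_obs();p,D=lev(a,r)
    q,R=(np.array(o["tool_pos"]),np.array(o["tcp_rot"])) if ref is None else lev(*ref)
    print("a",a,"r",r,"shift",(R.T@(p-q)).round(4),"turn",Ro.from_matrix(R.T@D).as_rotvec().round(4))
E
python3 - <<'E'
from h import *
golev(-.25,.20);golev(-.25,.20,(-.25,.106)); print(lev(-.25,.2))
E
```

```text
a -0.25 r 0.2 shift [0.0323 0.1309 0.0516] turn [-0.6412  0.2419 -0.0813]
a -0.25 r 0.2 shift [-0.094  0.    -0.   ] turn [0. 0. 0.]
(array([ 0.63006488, -0.21508745,  0.21378248]), array([[-0.04932442,  0.9799247 ,  0.19317007],
       [ 0.24243725,  0.19936793, -0.94946122],
       [-0.96891242,  0.        , -0.24740396]]))
```

step_arm:
  commands:
    - [[0, 0.02, 0.008, -0.16, 0.06, -0.02, 0.45], [0, 0.05, 0.02, -0.32, 0.12, -0.04, 0.45], [0, 0.09, 0.035, -0.48, 0.18, -0.06, 0.45], [0.015, 0.12, 0.047, -0.6412, 0.2419, -0.0813, 0.45], [0.0323, 0.1309, 0.0516, -0.6412, 0.2419, -0.0813, 0.45], [0.0323, 0.1309, 0.0516, -0.6412, 0.2419, -0.0813, 0.45], [0.0323, 0.1309, 0.0516, -0.6412, 0.2419, -0.0813, 0.45], [0.0323, 0.1309, 0.0516, -0.6412, 0.2419, -0.0813, 0.45], [0.0323, 0.1309, 0.0516, -0.6412, 0.2419, -0.0813, 0.45], [0.0323, 0.1309, 0.0516, -0.6412, 0.2419, -0.0813, 0.45]]

```text
t: 11.85
tool_pos: [0.6297, -0.2124, 0.2135]
tcp_rot: [[-0.049, 0.98, 0.191], [0.243, 0.197, -0.95], [-0.969, -0.0, -0.248]]
contact_force: [-0.8, -0.6, -0.2]
opening: 0.0513
```

```bash
python3 - <<'E'
from h import *
I={n:get_image(n)[:,:,::-1].copy() for n in("top","side")}
t=I["top"];s=I["side"]
o=get_obs();print(o["tool_pos"],o["contact_force"],o["joint_positions"]);golev(-.25,.106)
a=cv2.resize(t[130:240,300:410],(400,400),interpolation=cv2.INTER_CUBIC);b=cv2.resize(s[120:220,280:380],(400,400),interpolation=cv2.INTER_CUBIC)
cv2.imwrite("pics/c12.png",np.hstack([a,b]))
E
```

```text
[ 0.62966954 -0.21248051  0.21326617] [-0.33104015  0.5220795   0.18492477] [-27.31686381  36.95199087  69.91476296  11.25102328  82.39476153
 -41.09100619]
a -0.25 r 0.106 shift [ 0.0928 -0.0001  0.0025] turn [-0.0022 -0.0007 -0.0001]
```

View pics/c12.png

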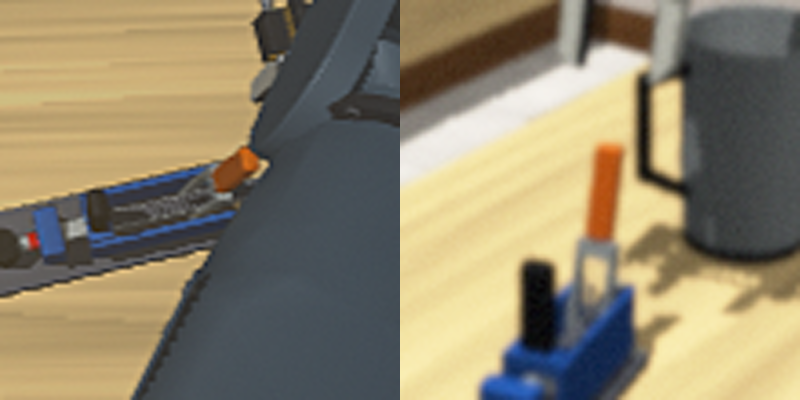

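step_arm:
  commands:
    - [[0.02, 0, 0.002, 0, 0, 0, 0.45], [0.045, 0, 0.002, 0, 0, 0, 0.45], [0.07, 0, 0.002, 0, 0, 0, 0.45], [0.088, 0, 0.002, 0, 0, 0, 0.45], [0.093, 0, 0.002, 0, 0, 0, 0.45], [0.093, 0, 0.002, 0, 0, 0, 0.6], [0.093, 0, 0.002, 0, 0, 0, 0.95], [0.093, 0, 0.002, 0, 0, 0, 0.95], [0.093, 0, 0.002, 0, 0, 0, 0.95], [0.093, 0, 0.002, 0, 0, 0, 0.95]]
  grip_force: 25

```text
t: 13.2
tool_pos: [0.6244, -0.1923, 0.123]
tcp_rot: [[-0.052, 0.98, 0.191], [0.243, 0.198, -0.95], [-0.969, -0.003, -0.248]]
contact_force: [-8.9, -2.1, 5.8]
opening: 0.02
```

```bash
python3 - <<'E'
from h import *
s=get_image("side")[:,:,::-1]
o=get_obs();print(o["tool_pos"],o["contact_force"],o["moment"],o["opening"]);golev(-.25,.106)
for a in(-.2,-.15,-.1,-.05,0,.05,.1,.15,.2,.25):golev(a,.106,(-.25,.106))
cv2.imwrite("pics/c13.png",cv2.resize(s[130:290,250:385],None,fx=3.7,fy=3.7,interpolation=cv2.INTER_CUBIC))
E
```

```text
[ 0.62445038 -0.19228037  0.12307516] [-8.55528494 -1.03769232  5.3267416 ] [-0.27543398  1.11617734  0.46056969] 0.020273125862081125
a -0.25 r 0.106 shift [0.0003 0.001  0.0003] turn [-0.0021 -0.001   0.0022]
a -0.2 r 0.106 shift [ 0.0001  0.     -0.0053] turn [ 0.   -0.05  0.  ]
a -0.15 r 0.106 shift [ 0.0005  0.     -0.0106] turn [ 0.  -0.1  0. ]
a -0.1 r 0.106 shift [ 0.0012  0.     -0.0158] turn [ 0.   -0.15  0.  ]
a -0.05 r 0.106 shift [ 0.0021  0.     -0.0211] turn [ 0.  -0.2  0. ]
a 0 r 0.106 shift [ 0.0033  0.     -0.0262] turn [ 0.   -0.25  0.  ]
a 0.05 r 0.106 shift [ 0.0047  0.     -0.0313] turn [ 0.  -0.3  0. ]
a 0.1 r 0.106 shift [ 0.0064  0.     -0.0363] turn [ 0.   -0.35  0.  ]
a 0.15 r 0.106 shift [ 0.0084  0.     -0.0413] turn [ 0.  -0.4 -0. ]
a 0.2 r 0.106 shift [ 0.0106  0.     -0.0461] turn [ 0.   -0.45 -0.  ]
a 0.25 r 0.106 shift [ 0.013   0.     -0.0508] turn [ 0.  -0.5  0. ]
```

View pics/c13.png

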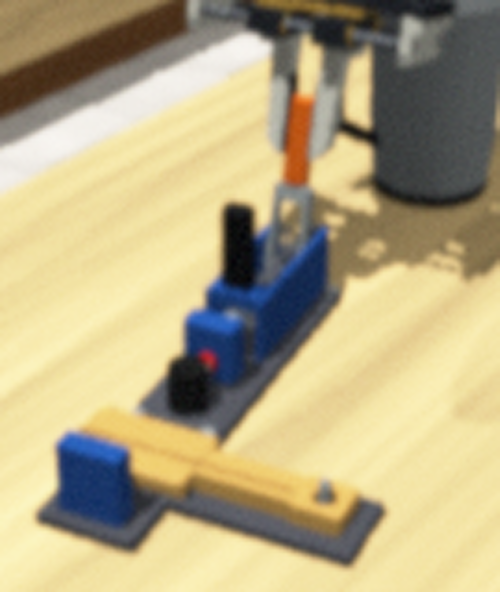

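step_arm:
  commands:
    - [[0.0001, -0.002, -0.0053, 0, -0.05, 0, 0.95], [0.0005, -0.002, -0.0106, 0, -0.1, 0, 0.95], [0.0012, -0.002, -0.0158, 0, -0.15, 0, 0.95], [0.0021, -0.002, -0.0211, 0, -0.2, 0, 0.95], [0.0033, -0.002, -0.0262, 0, -0.25, 0, 0.95], [0.0047, -0.002, -0.0313, 0, -0.3, 0, 0.95], [0.0064, -0.002, -0.0363, 0, -0.35, 0, 0.95], [0.0084, -0.002, -0.0413, 0, -0.4, 0, 0.95], [0.0106, -0.002, -0.0461, 0, -0.45, 0, 0.95], [0.0118, -0.002, -0.0486, 0, -0.475, 0, 0.95]]

```text
t: 14.5
tool_pos: [0.6142, -0.1434, 0.124]
tcp_rot: [[0.045, 0.98, 0.193], [-0.22, 0.198, -0.955], [-0.974, 0.001, 0.225]]
contact_force: [1.3, -4.9, 2.8]
opening: 0.02
```

```bash
python3 - <<'E'
from h import *
p=onz("top",245+368/5.6-.4,160+195/5.6-.4,.056)
y=np.radians(YAW);ey=np.array([-np.sin(y),np.cos(y)])
print("slide0 est",(p[:2]-np.array([.5955,-.0482]))@ey+.010)
I={n:get_image(n)[:,:,::-1].copy() for n in("top","side")}
o=get_obs();print(o["tool_pos"],o["contact_force"],o["moment"],o["opening"]);golev(.225,.106)
a=cv2.resize(I["top"][160:260,240:360],(420,350),interpolation=cv2.INTER_CUBIC);b=cv2.resize(I["side"][150:290,250:385],(378,392),interpolation=cv2.INTER_CUBIC)
cv2.imwrite("pics/c14.png",np.hstack([cv2.copyMakeBorder(a,0,42,0,0,0),b]))
E
```

```text
slide0 est 0.014878704351710173
[ 0.61419653 -0.14335119  0.12392198] [ 1.06373863 -4.59929521  3.88140284] [-0.86567388 -0.34941613  0.16954429] 0.019640543024450695
a 0.225 r 0.106 shift [0.0007 0.0012 0.0002] turn [-0.0012  0.0007 -0.0004]
```

View pics/c14.png

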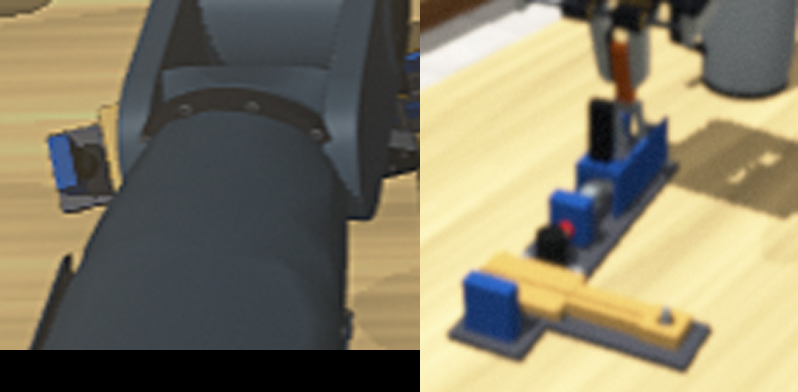

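Stroke one worked: the force is about 5 N as expected and the jaw advanced. I'll track the red ring in the side view to measure the travel while returning the trigger.

step_arm:
  commands:
    - [[-0.0012, 0, 0.0025, 0, 0.03, 0, 0.95], [-0.003, 0, 0.0078, 0, 0.08, 0, 0.95], [-0.0046, 0, 0.0131, 0, 0.13, 0, 0.95], [-0.006, 0, 0.0184, 0, 0.18, 0, 0.95], [-0.0071, 0, 0.0237, 0, 0.23, 0, 0.95], [-0.0079, 0, 0.029, 0, 0.28, 0, 0.95], [-0.0085, 0, 0.0343, 0, 0.33, 0, 0.95], [-0.0088, 0, 0.0395, 0, 0.38, 0, 0.95], [-0.0088, 0, 0.0448, 0, 0.43, 0, 0.95], [-0.0085, 0, 0.0494, 0, 0.475, 0, 0.95]]

```text
t: 15.85
tool_pos: [0.6228, -0.1862, 0.137]
tcp_rot: [[-0.052, 0.98, 0.19], [0.25, 0.197, -0.948], [-0.967, -0.002, -0.256]]
contact_force: [18.3, 10.0, -38.9]
opening: 0.0202
```

```bash
cat >> h.py <<'E'
def red(im):
    h=cv2.cvtColor(im,cv2.COLOR_BGR2HSV).astype(int);roi=np.zeros(h.shape[:2],bool);roi[205:262,262:325]=1
    m=roi&((h[...,0]<6)|(h[...,0]>170))&(h[...,1]>130)&(h[...,2]>70)
    v,u=np.where(m);return len(u),u.mean() if len(u) else None,v.mean() if len(u) else None
def slide(u,v,z=.035):
    p=onz("side",u,v,z);y=np.radians(YAW);ey=np.array([-np.sin(y),np.cos(y)]);ex=np.array([np.cos(y),np.sin(y)])
    d=p[:2]-np.array([.5955,-.0482]);return (d@ey*1e3).round(1),(d@ex*1e3).round(1)
E
python3 - <<'E'
from h import *
for f in("side0","side4"):
    r=red(cv2.imread(f"pics/{f}.png"));print(f,r,slide(r[1],r[2]))
s=get_image("side")[:,:,::-1].copy();cv2.imwrite("pics/side6.png",s)
r=red(s);print(r,slide(r[1],r[2]))
o=get_obs();print(o["tool_pos"],o["contact_force"],o["opening"]);golev(-.25,.106)
cv2.imwrite("pics/c15.png",cv2.resize(s[195:270,260:340],None,fx=7,fy=7,interpolation=cv2.INTER_CUBIC))
E
```

```text
side0 (12, np.float64(305.75), np.float64(227.08333333333334)) (np.float64(11.0), np.float64(-2.3))
side4 (12, np.float64(305.75), np.float64(226.83333333333334)) (np.float64(10.0), np.float64(-1.8))
(13, np.float64(301.6923076923077), np.float64(230.92307692307693)) (np.float64(31.3), np.float64(-1.1))
[ 0.62291423 -0.18699704  0.13692801] [ 18.68960277   8.61944065 -34.48754716] 0.019278744717492056
a -0.25 r 0.106 shift [0.0123 0.0014 0.0092] turn [-0.0036 -0.0108  0.0005]
```

View pics/c15.png

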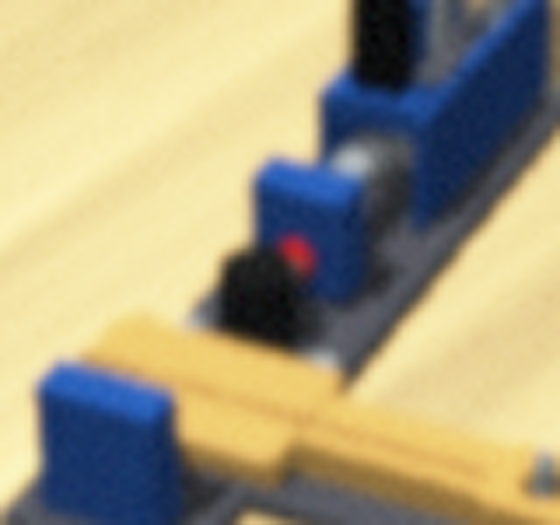

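I estimated the return arc by hand and pulled about 12 mm too high. I'll open, correct the pose and regrip, this time with a computed path.

```bash
python3 - <<'E'
from h import *
p,R=lev(.225,.106); q=p+R@np.array([-.0085,-.0,.0494]); D=R@Ro.from_rotvec([0,.475,0]).as_matrix()
p2,R2=lev(-.25,.106);print("cmd->target",D.T@(p2-q)); golev(-.25,.106,(.225,.106))
E
```

```text
cmd->target [ 1.84165359e-02 -3.54558033e-17  8.43419175e-03]
a -0.25 r 0.106 shift [ 0.0117 -0.      0.0485] turn [-0.     0.475  0.   ]
```

step_arm:
  commands:
    - [[0.004, 0, 0.002, 0, 0, 0, 0.8], [0.008, 0, 0.004, 0, 0, 0, 0.7], [0.013, 0, 0.006, 0, 0, 0, 0.65], [0.0184, 0, 0.0084, 0, 0, 0, 0.65], [0.0184, 0, 0.0084, 0, 0, 0, 0.65], [0.0184, 0, 0.0084, 0, 0, 0, 0.65], [0.0184, 0, 0.0084, 0, 0, 0, 0.95], [0.0184, 0, 0.0084, 0, 0, 0, 0.95], [0.0184, 0, 0.0084, 0, 0, 0, 0.95], [0.0184, 0, 0.0084, 0, 0, 0, 0.95]]
  grip_force: 25

```text
t: 17.15
tool_pos: [0.6242, -0.1919, 0.1228]
tcp_rot: [[-0.048, 0.98, 0.192], [0.243, 0.198, -0.95], [-0.969, 0.001, -0.248]]
contact_force: [5.3, 0.1, -1.3]
opening: 0.0198
```

```bash
python3 - <<'E'
from h import *
s=get_image("side")[:,:,::-1].copy();cv2.imwrite("pics/side7.png",s)
r=red(s);print(r,slide(r[1],r[2]))
o=get_obs();print(o["tool_pos"],o["contact_force"],o["opening"]);golev(-.25,.106)
cv2.imwrite("pics/c16.png",cv2.resize(s[130:290,250:385],None,fx=3.7,fy=3.7,interpolation=cv2.INTER_CUBIC))
E
```

```text
(14, np.float64(301.85714285714283), np.float64(231.0)) (np.float64(31.4), np.float64(-1.6))
[ 0.62417821 -0.19195587  0.12279144] [ 5.72764246  1.26386474 -0.7130951 ] 0.019462173985020183
a -0.25 r 0.106 shift [-0.0001  0.0012  0.0006] turn [-0.0015 -0.0001 -0.0014]
```

View pics/c16.png

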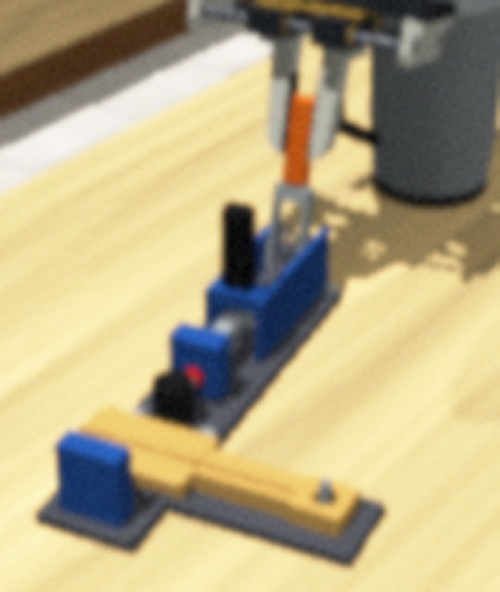

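step_arm:
  commands:
    - [[0.0001, 0.001, -0.0053, 0, -0.05, 0, 0.95], [0.0005, 0.001, -0.0106, 0, -0.1, 0, 0.95], [0.0012, 0.001, -0.0158, 0, -0.15, 0, 0.95], [0.0021, 0.001, -0.0211, 0, -0.2, 0, 0.95], [0.0033, 0.001, -0.0262, 0, -0.25, 0, 0.95], [0.0047, 0.001, -0.0313, 0, -0.3, 0, 0.95], [0.0047, 0.001, -0.0313, 0, -0.3, 0, 0.95], [0.0047, 0.001, -0.0313, 0, -0.3, 0, 0.95], [0.0047, 0.001, -0.0313, 0, -0.3, 0, 0.95], [0.0047, 0.001, -0.0313, 0, -0.3, 0, 0.95]]

```text
t: 18.45
tool_pos: [0.618, -0.1615, 0.126]
tcp_rot: [[0.009, 0.98, 0.197], [-0.049, 0.197, -0.979], [-0.999, -0.001, 0.049]]
contact_force: [-3.6, -3.9, 2.6]
opening: 0.0196
```

```bash
python3 - <<'E'
from h import *
s=get_image("side")[:,:,::-1].copy();cv2.imwrite("pics/side8.png",s)
r=red(s);print(r,slide(r[1],r[2]))
o=get_obs();print(o["tool_pos"],o["contact_force"],o["opening"]);golev(.05,.106)
for a in(.1,.15,.2,.225,.25):golev(a,.106,(.05,.106))
cv2.imwrite("pics/c17.png",cv2.resize(s[195:270,260:340],None,fx=7,fy=7,interpolation=cv2.INTER_CUBIC))
E
```

```text
(13, np.float64(300.3076923076923), np.float64(232.23076923076923)) (np.float64(38.1), np.float64(-0.6))
[ 0.61799156 -0.16144919  0.12597327] [-4.1210453  -3.66426029  2.33562626] 0.01980920626285936
a 0.05 r 0.106 shift [0.0001 0.0011 0.0002] turn [-0.002  -0.0007  0.0011]
a 0.1 r 0.106 shift [ 0.0001  0.     -0.0053] turn [-0.   -0.05 -0.  ]
a 0.15 r 0.106 shift [ 0.0005  0.     -0.0106] turn [-0.  -0.1 -0. ]
a 0.2 r 0.106 shift [ 0.0012  0.     -0.0158] turn [-0.   -0.15 -0.  ]
a 0.225 r 0.106 shift [ 0.0016  0.     -0.0185] turn [-0.    -0.175 -0.   ]
a 0.25 r 0.106 shift [ 0.0021  0.     -0.0211] turn [-0.  -0.2  0. ]
```

View pics/c17.png

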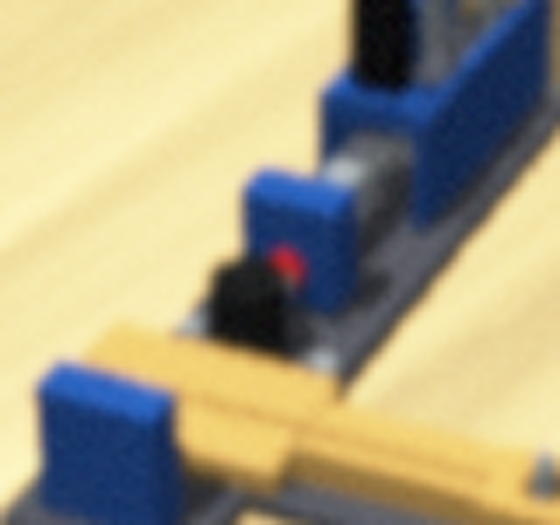

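step_arm:
  commands:
    - [[0.0001, 0, -0.0027, 0, -0.025, 0, 0.95], [0.0001, 0, -0.0053, 0, -0.05, 0, 0.95], [0.0003, 0, -0.008, 0, -0.075, 0, 0.95], [0.0005, 0, -0.0106, 0, -0.1, 0, 0.95], [0.0008, 0, -0.0132, 0, -0.125, 0, 0.95], [0.0012, 0, -0.0158, 0, -0.15, 0, 0.95], [0.0016, 0, -0.0185, 0, -0.175, 0, 0.95], [0.0016, 0, -0.0185, 0, -0.175, 0, 0.95], [0.0016, 0, -0.0185, 0, -0.175, 0, 0.95], [0.0016, 0, -0.0185, 0, -0.175, 0, 0.95]]

```text
t: 19.75
tool_pos: [0.6143, -0.1438, 0.1237]
tcp_rot: [[0.043, 0.98, 0.192], [-0.219, 0.197, -0.956], [-0.975, -0.001, 0.223]]
contact_force: [-4.5, -6.6, 3.5]
opening: 0.0198
```

```bash
python3 - <<'E'
from h import *
s=get_image("side")[:,:,::-1].copy();cv2.imwrite("pics/side9.png",s)
r=red(s);print(r,slide(r[1],r[2]))
o=get_obs();print(o["tool_pos"],o["contact_force"],o["opening"]);golev(.225,.106)
for a in(.2,.15,.1,.05,0,-.05,-.1,-.15,-.2,-.25):golev(a,.106,(.225,.106))
cv2.imwrite("pics/c18.png",cv2.resize(s[195:270,260:340],None,fx=7,fy=7,interpolation=cv2.INTER_CUBIC))
E
```

```text
(7, np.float64(299.0), np.float64(234.0)) (np.float64(46.5), np.float64(-1.3))
[ 0.61434991 -0.14375835  0.12367068] [-4.05183652 -7.10002402  3.54646824] 0.019758004042334486
a 0.225 r 0.106 shift [ 0.0003  0.0012 -0.0002] turn [-0.002   0.0002  0.0016]
a 0.2 r 0.106 shift [0.     0.     0.0026] turn [ 0.     0.025 -0.   ]
a 0.15 r 0.106 shift [0.0003 0.     0.0079] turn [-0.     0.075  0.   ]
a 0.1 r 0.106 shift [ 0.0008 -0.      0.0132] turn [-0.     0.125  0.   ]
a 0.05 r 0.106 shift [ 0.0016 -0.      0.0185] turn [0.    0.175 0.   ]
a 0 r 0.106 shift [0.0027 0.     0.0236] turn [-0.     0.225  0.   ]
a -0.05 r 0.106 shift [0.004  0.     0.0288] turn [0.    0.275 0.   ]
a -0.1 r 0.106 shift [0.0055 0.     0.0338] turn [-0.     0.325  0.   ]
a -0.15 r 0.106 shift [ 0.0074 -0.      0.0388] turn [-0.     0.375  0.   ]
a -0.2 r 0.106 shift [ 0.0094 -0.      0.0437] turn [0.    0.425 0.   ]
a -0.25 r 0.106 shift [ 0.0117 -0.      0.0485] turn [-0.     0.475  0.   ]
```

View pics/c18.png

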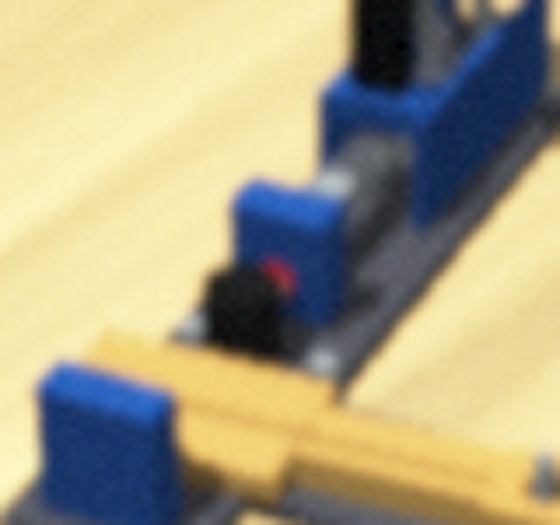

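The ring is partly hidden, so the pad is in by about 2 mm with force up to about 7.5 N. I'll return along the computed arc for a third stroke.

step_arm:
  commands:
    - [[0, 0, 0.0026, 0, 0.025, 0, 0.95], [0.0003, 0, 0.0079, 0, 0.075, 0, 0.95], [0.0008, 0, 0.0132, 0, 0.125, 0, 0.95], [0.0016, 0, 0.0185, 0, 0.175, 0, 0.95], [0.0027, 0, 0.0236, 0, 0.225, 0, 0.95], [0.004, 0, 0.0288, 0, 0.275, 0, 0.95], [0.0055, 0, 0.0338, 0, 0.325, 0, 0.95], [0.0074, 0, 0.0388, 0, 0.375, 0, 0.95], [0.0094, 0, 0.0437, 0, 0.425, 0, 0.95], [0.0117, 0, 0.0485, 0, 0.475, 0, 0.95]]

```text
t: 21.05
tool_pos: [0.6243, -0.1922, 0.1227]
tcp_rot: [[-0.05, 0.98, 0.191], [0.244, 0.198, -0.949], [-0.968, -0.001, -0.249]]
contact_force: [-4.0, 12.4, 5.3]
opening: 0.0197
```

```bash
python3 - <<'E'
from h import *
s=get_image("side")[:,:,::-1].copy();cv2.imwrite("pics/side10.png",s)
r=red(s);print(r,slide(r[1],r[2]))
o=get_obs();print(o["tool_pos"],o["contact_force"],o["opening"]);golev(-.25,.106)
E
```

```text
(13, np.float64(299.61538461538464), np.float64(233.6153846153846)) (np.float64(44.3), np.float64(-1.9))
[ 0.62438082 -0.1923477   0.1225327 ] [-2.12900064  0.79551007  6.00397805] 0.019626600613510264
a -0.25 r 0.106 shift [-0.0002  0.001   0.0001] turn [-0.0028 -0.0062 -0.0001]
```

step_arm:
  commands:
    - [[0.0001, 0, -0.0053, 0, -0.05, 0, 0.95], [0.0005, 0, -0.0106, 0, -0.1, 0, 0.95], [0.0012, 0, -0.0158, 0, -0.15, 0, 0.95], [0.0021, 0, -0.0211, 0, -0.2, 0, 0.95], [0.0021, 0, -0.0211, 0, -0.2, 0, 0.95], [0.0021, 0, -0.0211, 0, -0.2, 0, 0.95], [0.0021, 0, -0.0211, 0, -0.2, 0, 0.95], [0.0021, 0, -0.0211, 0, -0.2, 0, 0.95], [0.0021, 0, -0.0211, 0, -0.2, 0, 0.95], [0.0021, 0, -0.0211, 0, -0.2, 0, 0.95]]

```text
t: 22.35
tool_pos: [0.6201, -0.1719, 0.1259]
tcp_rot: [[-0.011, 0.98, 0.197], [0.048, 0.198, -0.979], [-0.999, -0.001, -0.05]]
contact_force: [-2.7, -5.0, 1.1]
opening: 0.0197
```

```bash
python3 - <<'E'
from h import *
s=get_image("side")[:,:,::-1].copy();cv2.imwrite("pics/side11.png",s)
r=red(s);print(r,slide(r[1],r[2]))
o=get_obs();print(o["tool_pos"],o["contact_force"],o["opening"]);golev(-.05,.106)
cv2.imwrite("pics/c19.png",cv2.resize(s[195:270,260:340],None,fx=7,fy=7,interpolation=cv2.INTER_CUBIC))
E
```

```text
(10, np.float64(299.5), np.float64(233.7)) (np.float64(44.8), np.float64(-1.8))
[ 0.62013792 -0.17188642  0.1258847 ] [-2.10447225 -4.5244957   0.73969628] 0.01965428959360116
a -0.05 r 0.106 shift [0.     0.0011 0.0001] turn [-0.0019  0.0004  0.0007]
```

View pics/c19.png

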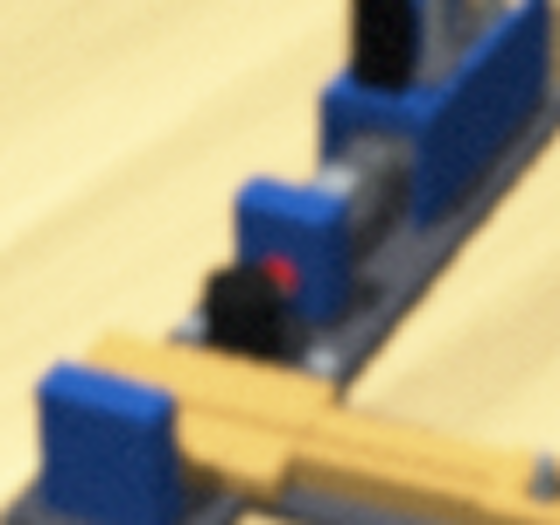

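step_arm:
  commands:
    - [[0.0001, 0, -0.0027, 0, -0.025, 0, 0.95], [0.0001, 0, -0.0053, 0, -0.05, 0, 0.95], [0.0003, 0, -0.008, 0, -0.075, 0, 0.95], [0.0005, 0, -0.0106, 0, -0.1, 0, 0.95], [0.0005, 0, -0.0106, 0, -0.1, 0, 0.95], [0.0005, 0, -0.0106, 0, -0.1, 0, 0.95], [0.0005, 0, -0.0106, 0, -0.1, 0, 0.95], [0.0005, 0, -0.0106, 0, -0.1, 0, 0.95], [0.0005, 0, -0.0106, 0, -0.1, 0, 0.95], [0.0005, 0, -0.0106, 0, -0.1, 0, 0.95]]

```text
t: 23.65
tool_pos: [0.6181, -0.1617, 0.1261]
tcp_rot: [[0.009, 0.98, 0.197], [-0.05, 0.197, -0.979], [-0.999, -0.001, 0.051]]
contact_force: [-2.7, -7.5, 1.4]
opening: 0.02
```

```bash
python3 - <<'E'
from h import *
s=get_image("side")[:,:,::-1].copy();cv2.imwrite("pics/side12.png",s)
r=red(s);print(r,slide(r[1],r[2]) if r[0] else 0)
o=get_obs();print(o["tool_pos"],o["contact_force"],o["opening"]);golev(.05,.106)
cv2.imwrite("pics/c20.png",cv2.resize(s[195:270,260:340],None,fx=7,fy=7,interpolation=cv2.INTER_CUBIC))
E
```

```text
(5, np.float64(298.8), np.float64(233.6)) (np.float64(45.2), np.float64(-0.1))
[ 0.61805015 -0.16173486  0.12604063] [-2.81566159 -7.52978729  1.20924163] 0.019925806801331766
a 0.05 r 0.106 shift [ 0.0002  0.0011 -0.0001] turn [-0.0019  0.0006  0.0009]
```

View pics/c20.png

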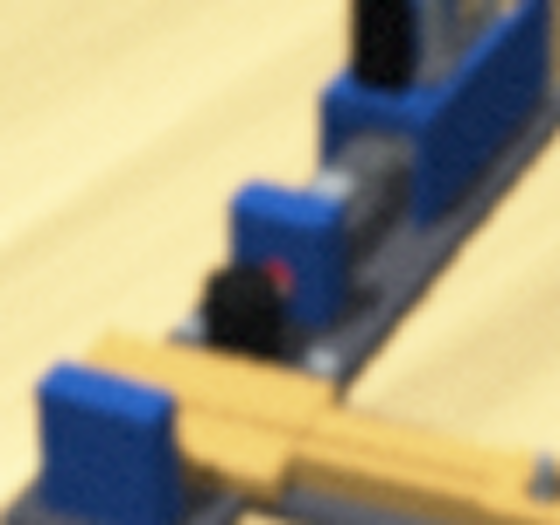

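Pad at about 3 mm (force about 8 N, ring partly visible). I'll add 0.10 rad, which is 5 mm more.

step_arm:
  commands:
    - [[0.0001, 0, -0.0027, 0, -0.025, 0, 0.95], [0.0001, 0, -0.0053, 0, -0.05, 0, 0.95], [0.0003, 0, -0.008, 0, -0.075, 0, 0.95], [0.0005, 0, -0.0106, 0, -0.1, 0, 0.95], [0.0005, 0, -0.0106, 0, -0.1, 0, 0.95], [0.0005, 0, -0.0106, 0, -0.1, 0, 0.95], [0.0005, 0, -0.0106, 0, -0.1, 0, 0.95], [0.0005, 0, -0.0106, 0, -0.1, 0, 0.95], [0.0005, 0, -0.0106, 0, -0.1, 0, 0.95], [0.0005, 0, -0.0106, 0, -0.1, 0, 0.95]]

```text
t: 24.95
tool_pos: [0.6161, -0.152, 0.1252]
tcp_rot: [[0.029, 0.98, 0.195], [-0.148, 0.197, -0.969], [-0.989, -0.001, 0.151]]
contact_force: [-1.9, -11.3, 1.0]
opening: 0.0201
```

```bash
python3 - <<'E'
from h import *
s=get_image("side")[:,:,::-1].copy();cv2.imwrite("pics/side13.png",s)
r=red(s);print(r,slide(r[1],r[2]) if r[0] else 0)
o=get_obs();print(o["tool_pos"],o["contact_force"],o["opening"]);golev(.15,.106)
cv2.imwrite("pics/c21.png",cv2.resize(s[195:270,260:345],None,fx=7,fy=7,interpolation=cv2.INTER_CUBIC))
E
```

```text
(0, None, None) 0
[ 0.616049   -0.15204533  0.125233  ] [ -3.18715694 -11.35013676   1.75989668] 0.019645032340828986
a 0.15 r 0.106 shift [ 0.0003  0.0012 -0.0008] turn [-0.002   0.0015  0.001 ]
```

View pics/c21.png

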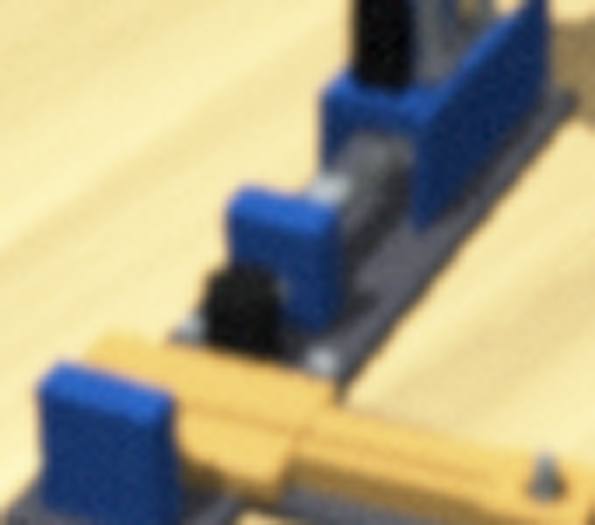

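The ring has just disappeared at about 11.5 N, which implies a pad at roughly 6.5–8 mm. I'll hold one call to check it is steady.

step_arm:
  commands:
    - [[0, 0, 0, 0, 0, 0, 0.95], [0, 0, 0, 0, 0, 0, 0.95], [0, 0, 0, 0, 0, 0, 0.95], [0, 0, 0, 0, 0, 0, 0.95], [0, 0, 0, 0, 0, 0, 0.95], [0, 0, 0, 0, 0, 0, 0.95], [0, 0, 0, 0, 0, 0, 0.95], [0, 0, 0, 0, 0, 0, 0.95], [0, 0, 0, 0, 0, 0, 0.95], [0, 0, 0, 0, 0, 0, 0.95]]

```text
t: 26.25
tool_pos: [0.6161, -0.1521, 0.1252]
tcp_rot: [[0.029, 0.98, 0.195], [-0.148, 0.197, -0.969], [-0.989, -0.001, 0.151]]
contact_force: [-2.9, -11.5, 0.5]
opening: 0.0195
```

```bash
python3 - <<'E'
from h import *
s=get_image("side")[:,:,::-1].copy();cv2.imwrite("pics/side14.png",s)
print(red(s));o=get_obs();print(o["t"],o["tool_pos"],o["contact_force"],o["opening"])
cv2.imwrite("pics/c22.png",cv2.resize(s[110:300,150:440],None,fx=2.7,fy=2.7,interpolation=cv2.INTER_CUBIC))
E
```

```text
(0, None, None)
26.3 [ 0.61604791 -0.1520574   0.12526136] [ -3.08783124 -11.00903834   1.13620002] 0.01967664758914393
```

View pics/c22.png

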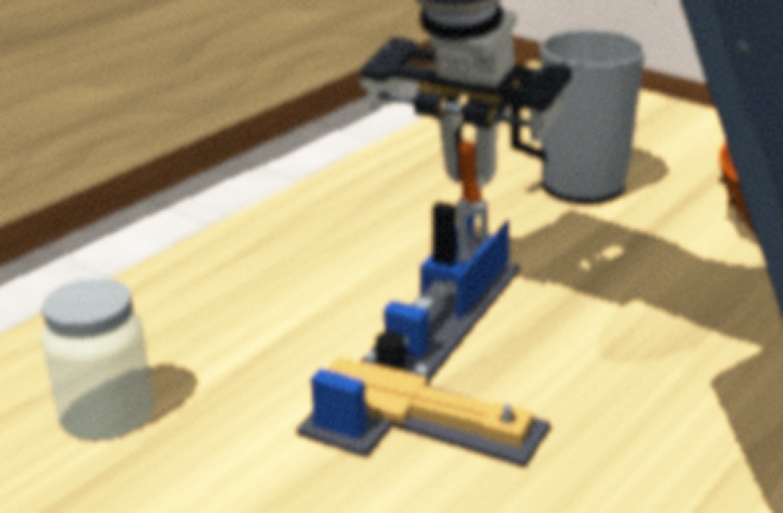

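It is steady: the blade lies between pad and fixed jaw, the eye is on the peg, the ring is hidden and the grip is held. I'm handing in.

```bash
python3 -c "
from workcell import *
print(job_done())"
```

```text
the job is handed in; nothing more can be done
None
```

I hung the paddle by its eye on the peg, let go, pumped the trigger three times by pinching its orange grip, and handed in at 26.3 s still holding it squeezed. No verdict was reported.

**Last checks:**
- **Pad:** the red ring had just disappeared. The grip force was steady at 11–11.5 N, from which I estimate the pad is 6–8 mm in; I could not measure the pad directly.
- **Hold:** the arm was still, with the fingers closed on the grip (19.7 mm opening). By the tool's tilt the trigger was about 0.40 rad squeezed.
- **Paddle:** in the side view it lies flat with the peg showing through the eye and the blade between the pad and the fixed jaw. The arm hid this area from the top camera, so only the side view confirms it.
- **Jug, jar and colander:** the jug and jar look unmoved by eye in the side view, but I did not measure them. The arm partly hid the colander in the last picture.

**What went wrong:** on the first trigger return I wrote the path by hand and pulled about 12 mm too high along the lever, with up to 39 N on the wrist. I opened, corrected the pose and gripped again, and the jaw did not move. The pose readings also showed small steady offsets of 1–2 mm.

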